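Park the knife sled of a sliding microtome and hold its feed lever at four clicks

ROBOT

A 6-joint arm with a two-finger parallel gripper is mounted at the origin on the work surface. World frame = base frame: x ahead of the robot, y to its left, z up, the work surface at z = 0. Lengths are in m, angles in rad, forces in N, time in s.
With the tool pointing down it reaches from about 0.275 to 0.875 m from the base axis. Payload 12.5 kg.
Tool frame: the origin (TCP) lies midway between the tips of the shut fingers; the grasp point (between the pads) lies 19 mm behind it; z points along the fingers, y is the direction in which the jaws open and shut (so a half turn about z gives the same grasp; the last joint's range is limited). The gripper opens to 85 mm and grips with 20 to 120 N. Pads are 22 mm wide; open, the fingers measure 114 mm over their backs; the gripper's body (76 mm by 85 mm) begins 54 mm behind the grasp point. The pads swing forward as they close: fully open they stand 13 mm farther back than shut.
Start: joints at [1.048, 0.351, 1.652, -0, 1.139, -0.085], TCP at [0.233, 0.498, 0.231] pointing down, gripper open.
Joint ranges: [-2.75, 2.75], [-0.79, 2.1], [0.01, 2.65], [-1.57, 4.71], [0.07, 3.14], [-2.87, 2.87]. Speed limits (rad/s): [2.22, 2.22, 2.79, 3.14, 3.14, 3.14].

INTERFACE

Orientations are given as a rotation vector (axis times angle).
In Python, from cell import robot gives the robot as it stands.
- The arm moves only by the tool apply_moves, never from a script. Its argument "moves" is a list of rows, each a list of 7 numbers: the shift along the tool's x, y, z in m, then the turn, a rotation vector about the tool's x, y, z in degrees, then the opening in per cent of the stroke, from 0 (shut) to 100 (fully open). In form: [[tx, ty, tz, wx, wy, wz, hand], ...]. A call has exactly 5 rows; each row shifts and turns the commanded pose from where the row before left it, along the tool's axes as they then stand; what a row does not reach is not made up. A row lasts 1/12 s, in which the tool goes at most 41.7 mm and 7.16 degrees, less where a joint would pass 70% of its speed; a pose out of reach is approached as far as the arm can. A call is refused whole if a number of a shift passes 0.0417 or a number of a turn 7.16, either way. A call with a gripper value outside its range is refused whole. The fingers move at their own pace and stop on an object; "force" is the grip in N (left out, the last holds). Time passes only in rows, so rows that do not move let the fingers close, or fill a call up. It gives the time, the measured TCP pose, the force and the opening at its end, in the units of the state.
- robot.state(): the state, without advancing time (a new reading comes with each control period).
- robot.snapshot(name): name is "scene" or "top" or "wrist"; returns the picture (480x640x3 uint8, red, green, blue); there is no depth.
- robot.camera_info(name): a dict with "mtx" (3x3 intrinsics, pixels), "rvec" (rotation vector, rad) and "tvec" (3), from world to camera coordinates, as OpenCV has them; the wrist camera has in their place "hand_eye" (4x4, takes a point from camera to tool coordinates, whose origin is the TCP and whose axes are the flange's). Camera axes: x right, y down, z forward; pixel columns grow to the right and rows downward; lengths in m; the calibration is good to about 2 mm. The wrist camera is an equidistant fisheye: a pixel r from the principal point sees the ray r / f radians off the axis. A picture is of the moment at which its call begins: read the wrist's pose just before it. camera_info takes no time and is no camera call.
- robot.hand_in(): hands the job in, once; it reports no verdict.
The state is a dict: "clock": time; "q": joint angles; "qd": joint speeds; "joint_torque": joint torques, N m; "tcp_pos": TCP position; "orientation": TCP orientation; "ft_force": force on the tool from outside, world axes, zero at the start; "moment": the same for the moment, N m; "grip_width": finger opening in m.
Only numpy, scipy, OpenCV 4.12 (cv2) and the standard library are available. Lean on these libraries where they do the work, as an engineer would, in place of code of your own. Each camera call takes 0.05 s, during which the arm holds its last target. There are 200 camera calls.

TASK

Get the sliding microtome ready for its next feed: slide the knife sled along its ways, without lifting it, to the index line at the left-hand end (as the robot sees it), so that the knife is clear of the block. Then swing the feed lever from its stop to the right by exactly four clicks of its ratchet, felt by touch, never on to a fifth and without letting it spring back, because that feeds the block. Finish still holding the lever there against its spring, just past the fourth click and well short of the fifth, and leave the other things on the bench alone.

Things in the scene. Friction and masses are not known exactly. Their poses are not given: they have to be found in the camera images.
- microtome: cream sliding microtome, fixed; foot 235 x 400 x 20 mm, a 90 mm wide bed behind. Origin: centre of its underside; its +x points away from the operator, +y to the left along the two steel ways (at x = 12 and 78 mm, tops 122 mm high; end stops let the sled's centre reach y = -130 to 130 mm). Block clamp at x = -75, y = 0 mm, wax block's top 146 mm high; ratchet wheel and feed lever below it
- knife_sled: loose dark steel knife sled, about 0.85 kg: plate 88 x 120 x 20 mm lying on the ways by its weight, its keel has 2 mm of play; slides along the microtome's y at a push of 1 to 4 N. Origin: middle of the plate's underside, 122 mm above the bench, axes as the microtome's. Its knife, 28 mm wide, about 165 mm above the bench, reaches 160 mm from the origin towards -x, just over the block
- sled_knob (a point): middle of the top of the sled's upright black hand knob: 28 mm in diameter, 45 mm high, its top 187 mm above the bench, its foot on the sled's plate, 142 mm above the bench; can be gripped from above along y. The knife clamp (and its screws) on the operator's side begins 23 mm from the knob and stays below the knob's top
- sled_index (a point): index on the sled's far edge (+x side), 53 mm from the sled's origin, level with the plate's underside; to be brought to the index line
- park_mark (a point): the black index line at the left-hand end, on the ledge behind the ways, 110 mm above the bench, at y = 120 mm on the microtome; axes as the microtome's: the index is on the line when its y in this frame is 0. A like line at y = -140 mm is the other end of the stroke, the short marks between are a scale
- feed_lever (a joint): angle of the feed lever about its vertical axis (rad), 0 at its rest stop, where it points 150 degrees from the microtome's +x (operator's left front); grows anticlockwise seen from above, swinging past the operator to the right, to 1.55 at most. A return spring drives it back to 0. A click about every 0.26 rad; the first anywhere from 0.08 to 0.27 rad from rest, as the wheel happens to stand
- lever_knob (a point): middle of the top of the lever's upright black knob, 20 mm in diameter, 46 mm high, top 110 mm, foot 64 mm above the bench; goes round at 100 mm radius about the lever's axis. x axis outward along the lever, z up. Moving it takes a push of 9 to 16 N; at each click (about every 26 mm) it falls by 3 to 7 N, at once or over some mm, and is back within some 8 mm
- feed_wheel: steel ratchet wheel, 90 mm across, 24 saw teeth, top face 54 mm above the bench; origin on its (and the lever's) axis, 44 mm above the bench, z up. Stands still, within a few degrees, as the lever's spring pawl clicks over it; turns with the lever if that goes back. From above, the lever is clockwise of its x axis by about 53 degrees at click 1 and 8 at click 4, 7 anticlockwise at click 5
- wheel_rim (a point): point on the rim of the ratchet wheel, 42 mm from its axis on its x axis, on its upper face
- cassette_tray: small open steel tray with three wax blocks in it, 60 x 80 x 22 mm, standing on the right front of the microtome's foot; origin under its centre
- slide_box: grey slide box, 90 x 175 x 30 mm, lying on the bench left of the microtome; origin under its centre
- stain_jar: lidded glass staining jar with slides, 64 x 79 mm and 99 mm high, right of the microtome; origin under its centre
- forceps: steel forceps, 135 mm long and 7 mm thick, lying in front of the microtome on the right; origin under their middle
- brush: wooden brush, 170 mm long, lying in front of the microtome on the left; origin under its middle
- wash_bottle: clear round bottle with a white cap, 68 mm across, 170 mm high, at the back left; origin under its centre
- blade_case: flat white blade case, 85 x 35 x 14 mm, lying nearer the robot than the slide box; origin under its centre
There are look-alikes about, which are no part of the job. What is shaped like the knife_sled but purple is not meant.

How it is judged:
On the way, in this order (a step that is already met when the one before it is completed fails the run):
1. the knife sled lies on its ways with its index on the left-hand line, at rest, and the feed lever has not yet been moved (y of sled_index in the frame of park_mark between -0.006 and 0.006 m and z of knife_sled in the frame of microtome between 0.1195 and 0.1245 m and linear speed of knife_sled below 0.02 m/s and value of joint feed_lever below 0.03 rad), for 0.2 s.
2. the feed lever has been swung just past its fourth click (y of lever_knob in the frame of feed_wheel between -0.0132 and 0.0055 m and x of lever_knob in the frame of feed_wheel above 0.05 m), for 0.2 s.
At the end, for the whole second after the job is handed in: Through the last second the fingers hold the feed lever still, with over 3 N, its knob 1 to 19 mm past the fourth click (the fifth is at 26 mm); the knife sled lies at rest on its ways, its index within 6 mm of the left-hand line (all of step 2 and y of sled_index in the frame of park_mark between -0.006 and 0.006 m and z of knife_sled in the frame of microtome between 0.1195 and 0.1245 m and linear speed of knife_sled below 0.02 m/s and contact force between the fingers and feed_lever above 3 N and velocity of joint feed_lever between -0.1 and 0.1 rad/s); the arm keeps its last pose, push and grip.
It fails at once if the knife sled is lifted off its ways (more than 6 mm) or tipped (z of knife_sled in the frame of microtome above 0.128 m or angle between knife_sled's own z axis and vertical above 0.12 rad).
It fails at once if the feed lever is taken past a fifth click (y of lever_knob in the frame of feed_wheel above 0.0145 m and x of lever_knob in the frame of feed_wheel above 0 m).
It fails at once if the lever springs back and turns the ratchet wheel (more than 6 mm at its rim), which feeds the block (distance of wheel_rim from where it was at the start of the episode above 0.006 m).
It fails at once if another thing on the bench is pushed away (more than 30 mm) (distance of any of cassette_tray, slide_box, stain_jar, forceps, brush, wash_bottle, blade_case from where it was at the start of the episode above 0.03 m).
It also fails if it takes over 69 s, if anything falls off the work surface, if the arm or the gripper's body presses on something with over 40 N, if the wrist force passes 120 N, or if a joint passes its speed limit or range.

## Working session

There is one attempt and no reset: what is moved stays moved. The work goes in short steps, Python scripts to look and compute and a tool call to move; the robot and the scene stay as the last step left them, time stands still between calls to the robot, and variables do not carry over. Pictures are saved under pics/ and viewed, about 8 in all and at most 12, crops included, and the job is handed in when it is done.

Besides the shell and the picture viewer there is one more tool, called as name(argument=value, ...) on one line, values as JSON. apply_moves: Moves the arm, as the interface text tells. Its arguments: {"type":"object","properties":{"moves":{"type":"array"},"force":{"type":"number"}},"required":["moves"]}

```bash
mkdir -p pics; ls; python3 - <<'E'
from cell import robot
import cv2
print(robot.state())
for n in ("scene","top"):
    cv2.imwrite(f"pics/{n}0.png",robot.snapshot(n)[:,:,::-1]); print(n,robot.camera_info(n))
print(robot.camera_info("wrist"))
E
```

```text
pics
{'clock': 0.0, 'q': array([ 1.04837446e+00,  3.51236066e-01,  1.65242830e+00,  3.16192097e-05,
        1.13908330e+00, -8.46083668e-02]), 'qd': array([ 9.75983778e-05,  1.29203837e-03, -1.19657197e-03, -1.16814555e-03,
        2.27562757e-04, -3.06700716e-04]), 'joint_torque': array([-2.20668846e-05, -5.06102836e+01, -2.91403019e+01, -8.67662652e-05,
        4.56436886e-03,  3.57916491e-06]), 'tcp_pos': array([0.23298811, 0.49785159, 0.23075691]), 'orientation': array([-6.82175691e-01, -3.06625126e+00,  1.71767254e-03]), 'ft_force': array([-0.80842673,  0.39422372,  0.31069288]), 'moment': array([-0.00673773, -0.03160571,  0.03559594]), 'grip_width': 0.08546393533708921}
scene {'mtx': array([[612.39965634,   0.        , 319.34679784],
       [  0.        , 612.39965634, 239.7500209 ],
       [  0.        ,   0.        ,   1.        ]]), 'rvec': array([ 1.46370205,  2.28124247, -0.73630582]), 'tvec': array([ 0.24861133, -0.29764598,  1.82250488])}
top {'mtx': array([[492.60366551,   0.        , 334.85803919],
       [  0.        , 492.60366551, 236.61983255],
       [  0.        ,   0.        ,   1.        ]]), 'rvec': array([ 2.15287752, -2.06731529,  0.20681425]), 'tvec': array([-0.04663768,  0.55735069,  1.13190429])}
{'mtx': array([[371.64829954,   0.        , 324.93445897],
       [  0.        , 371.64829954, 240.26118174],
       [  0.        ,   0.        ,   1.        ]]), 'hand_eye': array([[-3.29924636e-04, -9.57730674e-01, -2.87666207e-01,
         7.25330953e-02],
       [ 9.99999945e-01, -3.12040985e-04, -1.08018926e-04,
         9.38804831e-05],
       [ 1.36893925e-05, -2.87666227e-01,  9.57730725e-01,
        -1.42189714e-01],
       [ 0.00000000e+00,  0.00000000e+00,  0.00000000e+00,
         1.00000000e+00]])}
```

View pics/top0.png

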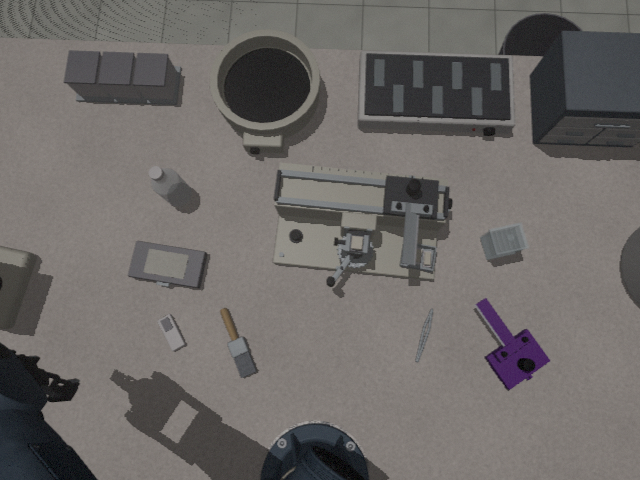

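View pics/scene0.png

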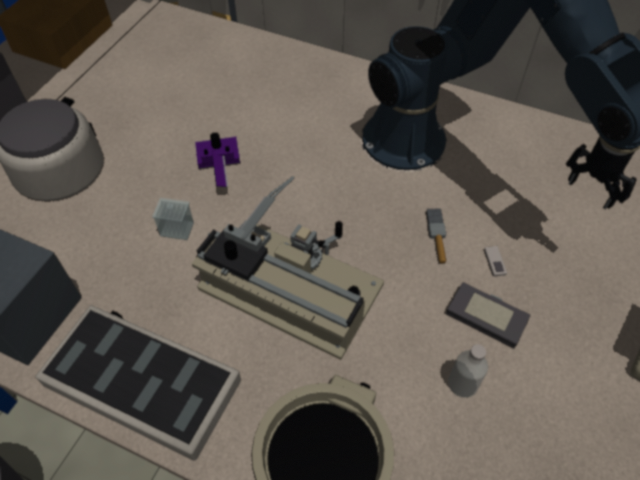

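Top view: the microtome is at centre, with the sled knob near (413,186), the lever knob near (331,281) and the foot's front-left corner near (275,262). The scene view shows the same things from behind. I'll enlarge the microtome in the top view.

```bash
cat > h.py <<'E'
import numpy as np, cv2
from cell import robot
from scipy.spatial.transform import Rotation as R
def ray(name,uv,st=None):
    c=robot.camera_info(name); K=c["mtx"]
    if name=="wrist":
        T=c["hand_eye"]; d=np.array([(uv[0]-K[0,2])/K[0,0],(uv[1]-K[1,2])/K[1,1]]); r=np.linalg.norm(d)
        v=np.r_[d/r*np.sin(r),np.cos(r)] if r>0 else np.array([0,0,1.])
        Rt=R.from_rotvec(st["orientation"]).as_matrix()
        return st["tcp_pos"]+Rt@T[:3,3], Rt@T[:3,:3]@v
    Rm=cv2.Rodrigues(c["rvec"])[0]
    return -Rm.T@c["tvec"], Rm.T@np.linalg.inv(K)@np.r_[uv,1.]
def onz(name,uv,z,st=None):
    o,d=ray(name,uv,st); return o+d*(z-o[2])/d[2]
def two(r1,r2):
    (a,u),(b,v)=r1,r2; s,t=np.linalg.lstsq(np.c_[u,-v],b-a,rcond=None)[0]
    p,q=a+s*u,b+t*v; return (p+q)/2,np.linalg.norm(p-q)
E
python3 - <<'E'
import cv2
a=cv2.imread("pics/top0.png")[155:290,265:465]
cv2.imwrite("pics/c1.png",cv2.resize(a,None,fx=4,fy=4,interpolation=cv2.INTER_CUBIC))
E
```

```text
(no output)
```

View pics/c1.png

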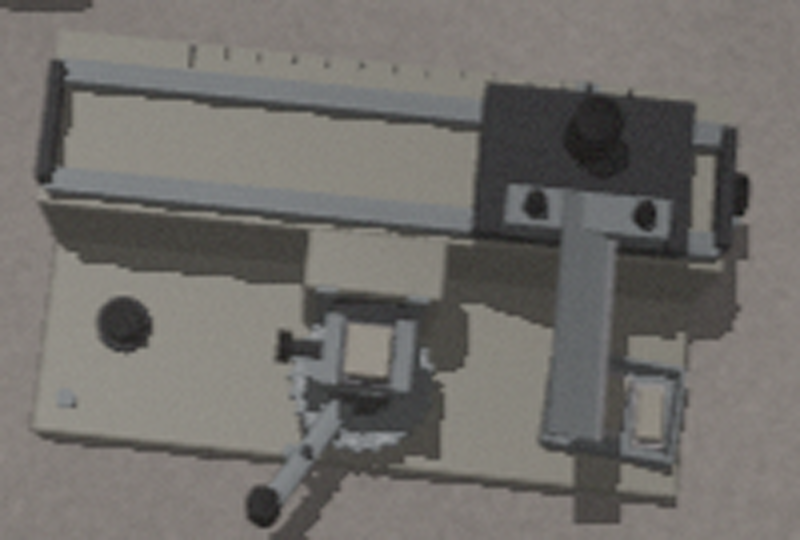

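The crop shows the left index line at crop (193,55), its mate at (630,95), the sled knob's top at (600,112), the lever knob's top at (264,503) and the foot's front corners at (33,430) and (675,500).

```bash
python3 - <<'E'
from h import *
P=lambda u,v,z: onz("top",(265+u/4-.375,155+v/4-.375),z)
L=P(193,55,.11);Rr=P(630,95,.11);k=P(600,112,.187);lk=P(264,503,.110)
fl=P(33,430,.02);fr=P(675,500,.02); w=P(368,350,.146)
yv=(L-Rr)[:2]; print(np.linalg.norm(yv)); yv/=np.linalg.norm(yv); xv=np.array([yv[1],-yv[0]])
f=(fl-fr)[:2]
print("yaw",np.degrees(np.arctan2(-yv[0],yv[1])),np.degrees(np.arctan2(-f[0],f[1])),np.linalg.norm(f))
# microtome origin from line: y=120; x unknown ~ .099
print("L",L,"R",Rr,"knob",k,"lk",lk,"wax",w)
c=w[:2]+.075*xv; print("origin by wax",c,"line->y",(L[:2]-c)@yv,(L[:2]-c)@xv)
for n,p in(("knob",k),("lk",lk),("fl",fl),("fr",fr)): print(n,(p[:2]-c)@xv,(p[:2]-c)@yv)
print("lever rel axis(-75,0)",np.linalg.norm(lk[:2]-w[:2]),np.degrees(np.arctan2((lk[:2]-w[:2])@yv,(lk[:2]-w[:2])@xv)))
c2=robot.camera_info
E
```

```text
0.25921919503368523
yaw -3.2262937859854786 -3.9541492744104203 0.39589063589957424
L [0.71085114 0.03418036 0.11      ] R [ 0.69626236 -0.22462798  0.11      ] knob [ 0.65968967 -0.19537797  0.187     ] lk [ 0.44647596 -0.01924931  0.11      ] wax [ 0.52985567 -0.0739901   0.146     ]
origin by wax [ 0.6047368  -0.07821108] line->y 0.11818538767180575 0.09962079294881179
knob 0.06145989255539274 -0.11388845875167818
lk -0.1613283598410863 0.04996144137744099
fl -0.11995717750654442 0.19824381316766965
fr -0.12498622893832238 -0.19761487908837494
lever rel axis(-75,0) 0.09974332728239796 149.94043279295772
```

apply_moves(moves=[[0, 0, 0, 0, 0, -7.16, 100], [0, 0, 0, 0, 0, -7.16, 100], [0, 0, 0, 0, 0, -7.16, 100], [-0.0213, -0.0303, 0, 0, 0, 0, 100], [-0.0213, -0.0303, 0, 0, 0, 0, 100]])

```text
clock: 0.52
tcp_pos: [0.2715, 0.4347, 0.2307]
orientation: [-0.093, -3.14, 0.001]
ft_force: [0.4, 0.4, 0.5]
grip_width: 0.0855
```

apply_moves(moves=[[-0.0213, -0.0303, 0, 0, 0, 0, 100], [-0.0213, -0.0303, 0, 0, 0, 0, 100], [-0.0213, -0.0303, 0, 0, 0, 0, 100], [-0.0213, -0.0303, 0, 0, 0, 0, 100], [-0.0213, -0.0303, 0, 0, 0, 0, 100]])

```text
clock: 0.93
tcp_pos: [0.369, 0.2754, 0.2312]
orientation: [-0.098, -3.14, 0.0]
ft_force: [1.0, 0.8, 0.1]
grip_width: 0.0853
```

apply_moves(moves=[[-0.0213, -0.0303, 0, 0, 0, 0, 100], [-0.0213, -0.0303, 0, 0, 0, 0, 100], [-0.0213, -0.0303, 0, 0, 0, 0, 100], [-0.0213, -0.0303, 0, 0, 0, 0, 100], [-0.0213, -0.0303, 0, 0, 0, 0, 100]])

```text
clock: 1.35
tcp_pos: [0.4659, 0.1174, 0.2312]
orientation: [-0.099, -3.14, -0.0]
ft_force: [1.1, 0.0, 0.3]
grip_width: 0.0851
```

apply_moves(moves=[[-0.0213, -0.0303, 0, 0, 0, 0, 100], [-0.0213, -0.0303, 0, 0, 0, 0, 100], [-0.0213, -0.0303, 0, 0, 0, 0, 100], [-0.0213, -0.0303, 0, 0, 0, 0, 100], [-0.0213, -0.0303, 0, 0, 0, 0, 100]])

```text
clock: 1.77
tcp_pos: [0.5626, -0.0405, 0.231]
orientation: [-0.099, -3.14, -0.0]
ft_force: [0.5, 0.7, 0.2]
grip_width: 0.0854
```

```bash
python3 - <<'E'
from h import *
s=robot.state(); im=robot.snapshot("wrist"); np.save("w1.npy",np.r_[s["tcp_pos"],s["orientation"]])
cv2.imwrite("pics/w1.png",im[:,:,::-1]); print(s["clock"],s["tcp_pos"],s["orientation"],s["q"],s["ft_force"])
E
```

```text
1.7667 [ 0.56264817 -0.04054665  0.23104509] [-9.91887367e-02 -3.13953228e+00 -1.95428096e-04] [-1.54494026e-01  3.76748507e-01  1.61456542e+00  6.89331412e-05
  1.15078416e+00 -1.66215254e+00] [0.50567386 0.7114257  0.18169388]
```

View pics/w1.png

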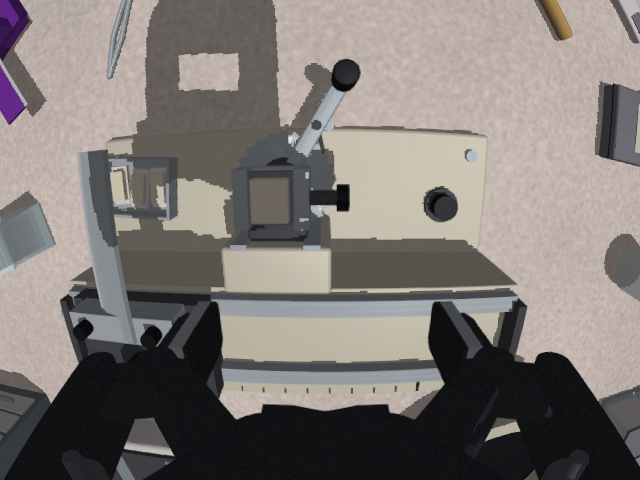

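The wrist view from mid-way shows the left index line at (418,386), scale ticks back to (243,389), the lever knob's top at (346,74), the wax block's top centre at (270,200) and the front foot corners near (108,143) and (486,137).

```bash
python3 - <<'E'
from h import *
a=np.load("w1.npy"); st=dict(tcp_pos=a[:3],orientation=a[3:])
W=lambda u,v,z: onz("wrist",(u,v),z,st)
L=W(418,386,.11);T=W(243,389,.11);lk=W(346,72,.11);w=W(270,200,.146)
print("L",L,"T",T,"lk",lk,"wax",w); d=(L-T)[:2]; print("yaw",np.degrees(np.arctan2(-d[0],d[1])),np.linalg.norm(d))
for u,v in((75,285),(518,297)):print(W(u,v,.122))
f=(W(486,137,.02)-W(108,143,.02))[:2];print("foot",np.degrees(np.arctan2(-f[0],f[1])),np.linalg.norm(f))
E
```

```text
L [0.71325488 0.03491628 0.11      ] T [ 0.70590428 -0.124854    0.11      ] lk [ 0.44831198 -0.01881541  0.11      ] wax [ 0.52990214 -0.07307052  0.146     ]
yaw -2.634164792046003 0.15993928030790242
[ 0.59249493 -0.26267048  0.122     ]
[0.62444556 0.11513727 0.122     ]
foot -3.595107671794146 0.39034774334243144
```

apply_moves(moves=[[-0.0214, -0.0296, 0, 0, 0, 0, 100], [-0.0214, -0.0296, 0, 0, 0, 0, 100], [-0.0214, -0.0296, 0, 0, 0, 0, 100], [-0.0214, -0.0296, 0, 0, 0, 0, 100], [-0.0214, -0.0296, 0, 0, 0, 0, 100]])

```text
clock: 2.23
tcp_pos: [0.6601, -0.1947, 0.2308]
orientation: [-0.099, -3.139, -0.0]
ft_force: [0.7, 0.7, 0.8]
grip_width: 0.0854
```

```bash
python3 - <<'E'
from h import *
s=robot.state(); im=robot.snapshot("wrist"); np.save("w2.npy",np.r_[s["tcp_pos"],s["orientation"]])
cv2.imwrite("pics/w2.png",im[:,:,::-1]); print(s["clock"],s["tcp_pos"],s["orientation"])
E
```

```text
2.2333 [ 0.66012075 -0.19467006  0.23084646] [-9.88169735e-02 -3.13933893e+00 -3.59091029e-04]
```

View pics/w2.png

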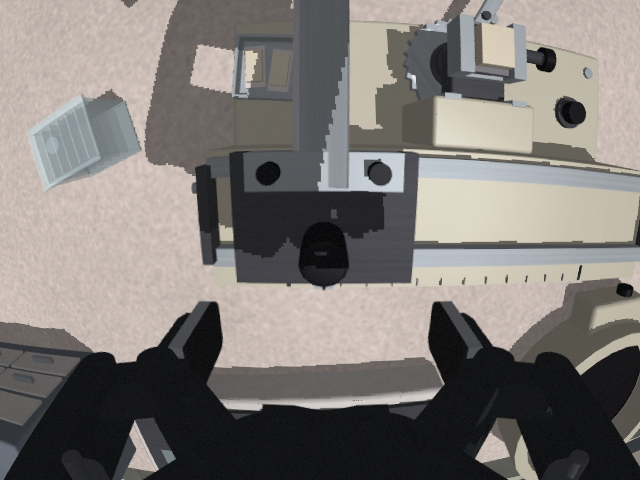

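The wrist view shows the sled knob's top centre near (323,262), between the open fingers, the sled's far edge with its index near (323,286), the left line at (579,271) and the right line at (289,284).

```bash
python3 - <<'E'
from h import *
a=np.load("w2.npy"); st=dict(tcp_pos=a[:3],orientation=a[3:])
W=lambda u,v,z: onz("wrist",(u,v),z,st)
k=W(323,264,.187);L=W(579,271,.11);Rr=W(289,284,.11);i=W(323,286,.122)
e1=W(237,283,.142);e2=W(411,284,.142)
print("knob",k,"L",L,"R",Rr,"idx",i,"edge mid",(e1+e2)/2,e1,e2)
d=(L-Rr)[:2];n=np.linalg.norm(d);d/=n;print("yaw",np.degrees(np.arctan2(-d[0],d[1])),n)
for p in(k,i,(e1+e2)/2):print("to go",(L-p)[:2]@d, "knob from R", (p-Rr)[:2]@d-.140)
E
```

```text
knob [ 0.656574   -0.19567829  0.187     ] L [0.71025963 0.03372865 0.11      ] R [ 0.6998958  -0.22517156  0.11      ] idx [ 0.69786608 -0.19866996  0.122     ] edge mid [ 0.68788918 -0.19725005  0.142     ] [ 0.68373108 -0.25703842  0.142     ] [ 0.69204728 -0.13746168  0.142     ]
yaw -2.2923381689274334 0.2591075584631366
to go 0.23137068333022542 knob from R -0.11226312486708882
to go 0.23270835707410126 knob from R -0.11360079861096464
to go 0.23168863689123534 knob from R -0.11258107842809872
```

apply_moves(moves=[[0.0005, 0, 0.015, 0, 0, 0, 100], [0.0005, 0, 0.015, 0, 0, 0, 100], [0.0005, 0, 0.015, 0, 0, 0, 100], [0.0005, 0, 0.015, 0, 0, 0, 100], [0.0005, 0, 0.015, 0, 0, 0, 100]])

```text
clock: 2.7
tcp_pos: [0.6568, -0.1928, 0.1551]
orientation: [-0.099, -3.139, -0.0]
ft_force: [1.2, -0.3, -0.9]
grip_width: 0.0853
```

apply_moves(moves=[[0, 0, 0, 0, 0, 0, 38], [0, 0, 0, 0, 0, 0, 38], [0, 0, 0, 0, 0, 0, 38], [0, 0, 0, 0, 0, 0, 38], [0, 0, 0, 0, 0, 0, 38]], force=20)

```text
clock: 3.12
tcp_pos: [0.6575, -0.1931, 0.1573]
orientation: [0.099, 3.139, -0.001]
ft_force: [0.1, -1.8, 1.3]
grip_width: 0.0325
```

apply_moves(moves=[[0, 0.002, 0, 0, 0, 0, 38], [0, 0.004, 0, 0, 0, 0, 38], [0, 0.006, 0, 0, 0, 0, 38], [0, 0.008, 0, 0, 0, 0, 38], [0, 0.01, 0, 0, 0, 0, 38]])

```text
clock: 3.53
tcp_pos: [0.6598, -0.1643, 0.1573]
orientation: [0.1, 3.137, -0.004]
ft_force: [2.4, -6.7, 0.8]
grip_width: 0.0325
```

apply_moves(moves=[[0, 0.01, 0, 0, 0, 0, 38], [0, 0.01, 0, 0, 0, 0, 38], [0, 0.01, 0, 0, 0, 0, 38], [0, 0.01, 0, 0, 0, 0, 38], [0, 0.01, 0, 0, 0, 0, 38]])

```text
clock: 3.95
tcp_pos: [0.663, -0.1139, 0.1574]
orientation: [0.099, 3.137, -0.003]
ft_force: [1.7, -7.9, 0.9]
grip_width: 0.0325
```

apply_moves(moves=[[0, 0.01, 0, 0, 0, 0, 38], [0, 0.01, 0, 0, 0, 0, 38], [0, 0.01, 0, 0, 0, 0, 38], [0, 0.01, 0, 0, 0, 0, 38], [0, 0.01, 0, 0, 0, 0, 38]])

```text
clock: 4.37
tcp_pos: [0.6661, -0.064, 0.1573]
orientation: [0.099, 3.137, -0.003]
ft_force: [2.9, -7.5, 1.0]
grip_width: 0.0324
```

apply_moves(moves=[[0, 0.01, 0, 0, 0, 0, 38], [0, 0.01, 0, 0, 0, 0, 38], [0, 0.01, 0, 0, 0, 0, 38], [0, 0.01, 0, 0, 0, 0, 38], [0, 0.01, 0, 0, 0, 0, 38]])

```text
clock: 4.78
tcp_pos: [0.6693, -0.014, 0.1573]
orientation: [0.099, 3.137, -0.003]
ft_force: [1.9, -7.6, 1.8]
grip_width: 0.0327
```

apply_moves(moves=[[0, 0.008, 0, 0, 0, 0, 38], [0, 0.008, 0, 0, 0, 0, 38], [0, 0.008, 0, 0, 0, 0, 38], [0, 0.008, 0, 0, 0, 0, 38], [0, 0.006, 0, 0, 0, 0, 38]])

```text
clock: 5.2
tcp_pos: [0.6717, 0.024, 0.1573]
orientation: [0.099, 3.137, -0.003]
ft_force: [2.3, -7.9, 1.0]
grip_width: 0.0323
```

```bash
python3 - <<'E'
from h import *
s=robot.state(); im=robot.snapshot("wrist"); np.save("w3.npy",np.r_[s["tcp_pos"],s["orientation"]])
cv2.imwrite("pics/w3.png",im[:,:,::-1]); print(s["clock"],s["tcp_pos"],s["orientation"],s["ft_force"])
t=robot.snapshot("top")[:,:,::-1]; cv2.imwrite("pics/t3.png",t)
b=cv2.resize(t[155:230,265:395],None,fx=4,fy=4,interpolation=cv2.INTER_CUBIC)
a=im[150:450,100:540,::-1]; H=300
o=np.zeros((600,520,3),np.uint8); o[:300,:520]=b; o[300:,:440]=a; cv2.imwrite("pics/m3.png",o)
E
```

```text
5.2 [0.67166685 0.02400255 0.15733921] [ 9.86042474e-02  3.13741103e+00 -2.82353662e-03] [ 2.32397207 -7.87080311  0.99172625]
```

View pics/m3.png

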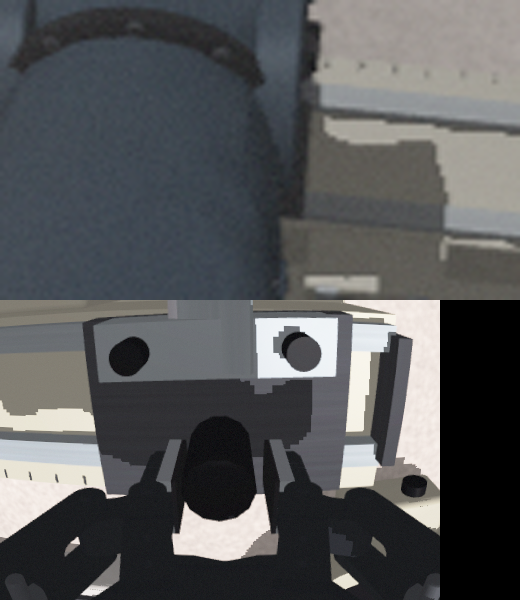

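The lower part shows the knob caged between the pads and touching the −y pad (crop about 184). The upper part shows the arm hiding the line. About 14.5 mm remain.

apply_moves(moves=[[0, 0.004, 0, 0, 0, 0, 38], [0, 0.004, 0, 0, 0, 0, 38], [0, 0.0035, 0, 0, 0, 0, 38], [0, 0.002, 0, 0, 0, 0, 38], [0, 0.001, 0, 0, 0, 0, 38]])

```text
clock: 5.72
tcp_pos: [0.6723, 0.038, 0.157]
orientation: [0.099, 3.138, -0.002]
ft_force: [1.6, -8.2, 1.9]
grip_width: 0.0323
```

apply_moves(moves=[[0, 0, 0, 0, 0, 0, 100], [0, 0, 0, 0, 0, 0, 100], [0, 0, 0, 0, 0, 0, 100], [0, 0, -0.015, 0, 0, 0, 100], [0, 0, -0.03, 0, 0, 0, 100]])

```text
clock: 6.13
tcp_pos: [0.6698, 0.0392, 0.198]
orientation: [-0.099, -3.133, -0.0]
ft_force: [0.6, 0.3, 0.0]
grip_width: 0.0854
```

apply_moves(moves=[[0, 0, -0.03, 0, 0, 0, 100], [0.03, -0.015, 0, 0, 0, 0, 100], [0.03, -0.015, 0, 0, 0, 0, 100], [0.03, -0.015, 0, 0, 0, 0, 100], [0.03, -0.015, 0, 0, 0, 0, 100]])

```text
clock: 6.55
tcp_pos: [0.5465, -0.0134, 0.2311]
orientation: [-0.098, -3.14, -0.001]
ft_force: [0.2, -1.0, 0.1]
grip_width: 0.0857
```

```bash
python3 - <<'E'
from h import *
s=robot.state(); im=robot.snapshot("wrist"); np.save("w4.npy",np.r_[s["tcp_pos"],s["orientation"]])
cv2.imwrite("pics/w4.png",im[:,:,::-1]); print(s["clock"],s["tcp_pos"],s["orientation"],s["ft_force"])
E
```

```text
6.55 [ 0.54648202 -0.01342315  0.23114075] [-9.81545412e-02 -3.13976802e+00 -5.03100418e-04] [ 0.15288382 -0.95905789  0.10661817]
```

View pics/w4.png

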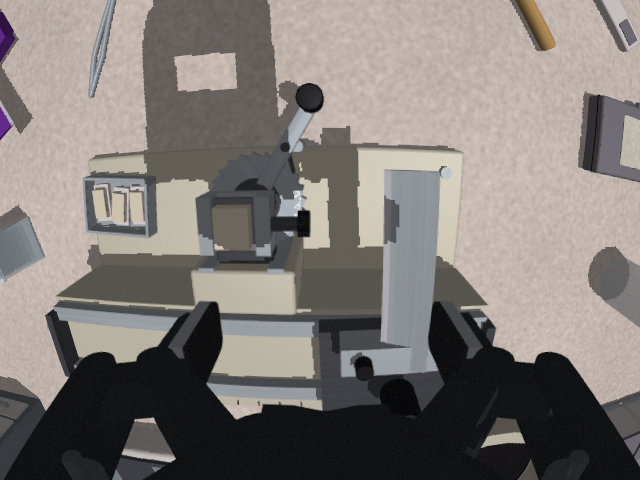

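The wrist view shows the sled now at the left, its knife at (410,260) clear of the block. The index is hidden by the hand, so I'll check it with the fixed cameras.

```bash
python3 - <<'E'
from h import *
t=robot.snapshot("top")[:,:,::-1]; cv2.imwrite("pics/t4.png",t)
s=robot.snapshot("scene")[:,:,::-1]; cv2.imwrite("pics/s4.png",s)
a=cv2.resize(t[150:210,265:395],None,fx=5,fy=5,interpolation=cv2.INTER_CUBIC)
b=cv2.resize(s[240:300,300:430][:58],None,fx=5,fy=5,interpolation=cv2.INTER_CUBIC)
cv2.imwrite("pics/m4.png",np.vstack([a,b]))
E
```

```text
(no output)
```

View pics/m4.png

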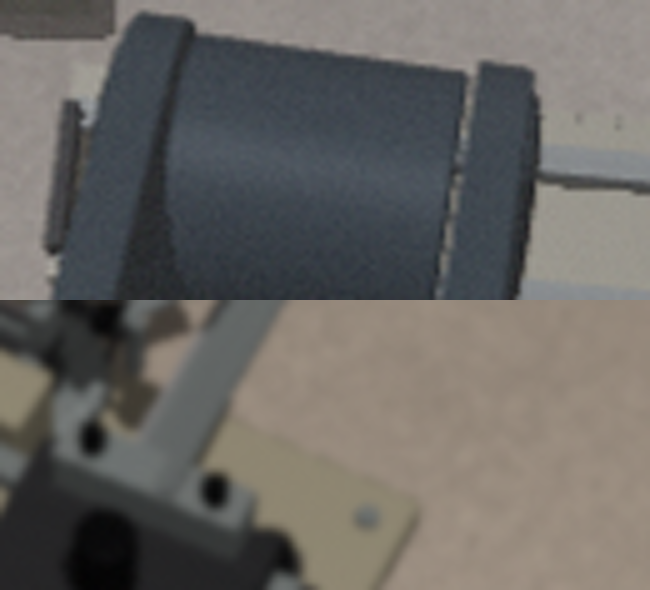

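The upper crop has the line hidden by the arm, and the lower one was cut too high (sled knob at (105,545)). I'll go over the lever, then look again.

apply_moves(moves=[[0.025, -0.003, 0, 0, 0, 0, 100], [0.025, -0.003, 0, 0, 0, 0, 100], [0.025, -0.003, 0, 0, 0, 0, 100], [0.0235, -0.003, 0, 0, 0, 0, 100], [0, 0, 0, 0, 0, 6, 100]])

```text
clock: 7.12
tcp_pos: [0.4468, -0.0187, 0.2313]
orientation: [-0.26, -3.129, -0.0]
ft_force: [0.9, -0.4, -0.0]
grip_width: 0.0851
```

apply_moves(moves=[[0, 0, 0, 0, 0, 6, 100], [0, 0, 0, 0, 0, 6, 100], [0, 0, 0, 0, 0, 6, 100], [0, 0, 0, 0, 0, 6, 100], [0, 0, 0, 0, 0, 0, 100]])

```text
clock: 7.53
tcp_pos: [0.45, -0.0188, 0.2314]
orientation: [0.914, 3.005, 0.001]
ft_force: [0.1, -0.1, 0.2]
grip_width: 0.0857
```

```bash
python3 - <<'E'
from h import *
st=robot.state(); print(st["clock"],st["tcp_pos"],st["orientation"],st["q"])
np.save("w5.npy",np.r_[st["tcp_pos"],st["orientation"]])
w=robot.snapshot("wrist")[:,:,::-1]; cv2.imwrite("pics/w5.png",w)
t=robot.snapshot("top")[:,:,::-1]; cv2.imwrite("pics/t5.png",t)
s=robot.snapshot("scene")[:,:,::-1]; cv2.imwrite("pics/s5.png",s)
f=lambda x:cv2.resize(x,None,fx=4,fy=4,interpolation=cv2.INTER_CUBIC)
o=np.zeros((560,800,3),np.uint8)
o[:280,:400]=f(t[150:220,270:370]); o[:280,400:]=f(s[260:330,280:380]); o[280:,:400]=cv2.resize(w[60:480],(400,262))[:280] if 0 else cv2.resize(w,(400,280))
cv2.imwrite("pics/m5.png",o)
E
```

```text
7.5333 [ 0.44999059 -0.01878187  0.2314029 ] [9.14496215e-01 3.00518747e+00 5.22155815e-04] [-1.45308196e-01  1.67695976e-01  1.89558187e+00  3.15064479e-04
  1.07792691e+00 -1.12544865e+00]
```

View pics/m5.png

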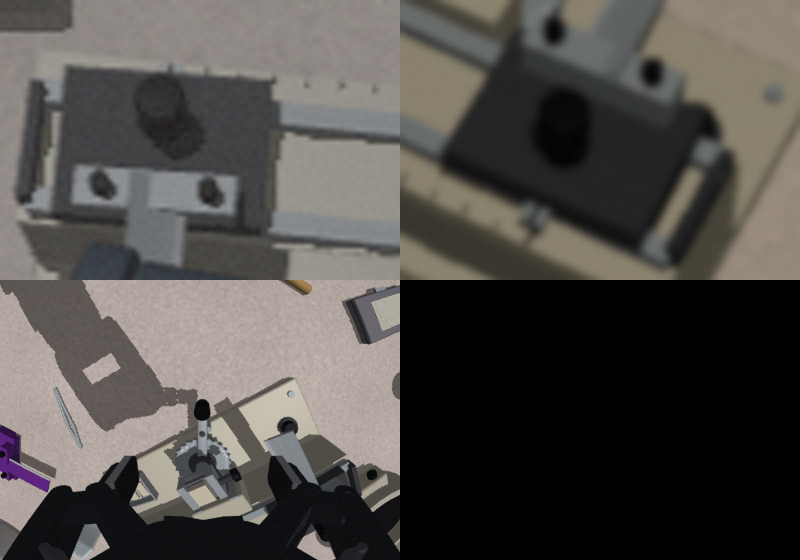

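Top crop: the silver index at (171,67) stands where the line was. Scene crop: the silver index at (537,213) has the black line at (530,238) directly beside it. The wrist view shows the lever knob at (202,408) of the mosaic. I'll work out the offset.

```bash
python3 - <<'E'
from h import *
yw=np.radians(-3.2); yv=np.array([-np.sin(yw),np.cos(yw)])
T=lambda u,v,z:onz("top",(270+u/4-.375,150+v/4-.375),z)
S=lambda u,v,z:onz("scene",(280+(u-400)/4-.375,260+v/4-.375),z)
L=onz("top",(312.9,168.4),.11)
for n,p in(("L",L),("topidx",T(171,67,.125)),("scL",S(530,238,.11)),("scidx",S(537,213,.125)),("topknob",T(158,98,.187))): print(n,p,p[:2]@yv)
K=lambda n,p: p
t0=onz("top",(265+600/4-.375,155+112/4-.375),.187); print("knob travel",(T(158,98,.187)-t0)[:2]@yv)
# gray profiles
t=cv2.imread("pics/t5.png",0); print(t[163:172,305:322])
a=np.load("w5.npy"); st=dict(tcp_pos=a[:3],orientation=a[3:])
w=cv2.imread("pics/w5.png",0); m=(w[180:240,295:355]<25).astype(np.uint8); n,l,s,c=cv2.connectedComponentsWithStats(m); print(s,c)
print("lever", onz("wrist",(323,218),.11,st))
E
```

```text
L [0.71079123 0.034118   0.11      ] 0.07374223389025863
topidx [0.7104271  0.03461307 0.125     ] 0.07421620742159965
scL [0.71120902 0.03520035 0.11      ] 0.07484622544515773
scidx [0.70293884 0.0357248  0.125     ] 0.07490820452738269
topknob [0.67005433 0.03671893 0.187     ] 0.07406511644574756
knob travel 0.232313579882018
[[137 132 137 138 136 138 140 138 139 140 138 137 137 132 133 133 137]
 [136 133 137 137 135 136 135 138 140 137 138 135 134 133 132 135 135]
 [148 147 147 143 147 141 140 127 138 143 139 134 133 137 136 136 138]
 [150 148 148 149 144 138 138 102 124 138 138 146 146 144 144 142 131]
 [115 126 131 134 127 131 124  84 118 136 133 141 150 147 148 145 114]
 [ 75  76  77  73  67  67  72  66  82  94  92  98 109 113 115 126 101]
 [ 68  59  50  51  47  45  42  51  55  61  67  68  72  72  73  76  72]
 [ 55  49  42  40  48  49  46  43  44  48  60  63  65  64  65  65  69]
 [ 48  50  51  46  46  48  46  47  43  43  55  64  65  65  64  67  71]]
[[   0    0   60   60 2887]
 [  15   25   26   35  713]] [[29.86872186 26.19570488]
 [28.00701262 42.87938289]]
lever [ 0.44079085 -0.01403843  0.11      ]
```

The index is within about 1 mm of the line, so step 1 is done. Next is the lever.

apply_moves(moves=[[0.001, -0.0008, 0.016, 0, 0, 0, 100], [0.001, -0.0008, 0.016, 0, 0, 0, 100], [0, 0, 0.016, 0, 0, 0, 100], [0, 0, 0.016, 0, 0, 0, 100], [0, 0, 0.016, 0, 0, 0, 100]])

```text
clock: 8.1
tcp_pos: [0.4469, -0.0192, 0.1506]
orientation: [0.903, 3.008, 0.0]
ft_force: [-0.1, -0.5, -1.1]
grip_width: 0.0852
```

```bash
python3 - <<'E'
from h import *
st=robot.state(); print(st["clock"],st["tcp_pos"],st["orientation"],st["ft_force"])
np.save("w6.npy",np.r_[st["tcp_pos"],st["orientation"]])
w=robot.snapshot("wrist")[:,:,::-1]; cv2.imwrite("pics/w6.png",w)
E
```

```text
8.1 [ 0.44686296 -0.01922049  0.15063683] [9.03408900e-01 3.00849375e+00 1.74511524e-04] [-0.11571402 -0.4601546  -1.14829109]
```

View pics/w6.png

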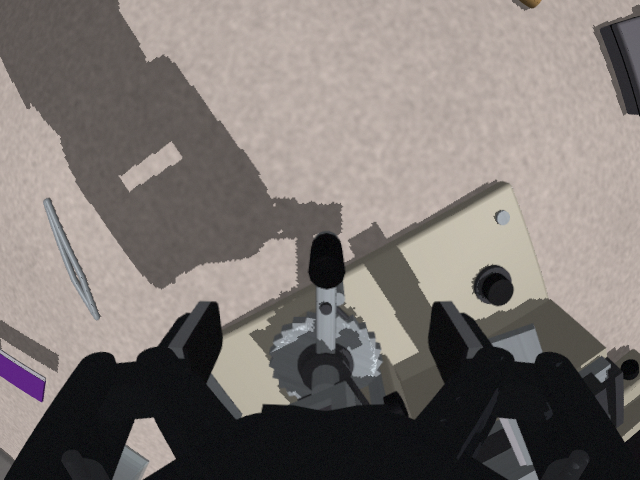

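The wrist view shows the lever knob upright between the fingers, its top near (326,272) and its foot near (326,243). The wheel is at (325,350).

```bash
python3 - <<'E'
from h import *
a=np.load("w6.npy"); st=dict(tcp_pos=a[:3],orientation=a[3:]); Rt=R.from_rotvec(a[3:]).as_matrix()
for uv,z in(((326,272),.11),((326,243),.064),((327,303),.056)):
    p=onz("wrist",uv,z,st); print(p,"tool",Rt.T@(p-a[:3]))
a=np.load("w5.npy"); st=dict(tcp_pos=a[:3],orientation=a[3:]); print(onz("wrist",(323,229),.11,st))
E
```

```text
[ 0.44718255 -0.0185372   0.11      ] tool [0.00012341 0.00073748 0.04063695]
[ 0.44572032 -0.01741344  0.064     ] tool [0.00197833 0.00085981 0.08663635]
[ 0.48532445 -0.04264295  0.056     ] tool [-0.04497037  0.00161999  0.09465235]
[ 0.4476767  -0.01867172  0.11      ]
```

apply_moves(moves=[[0, 0.0007, 0.016, 0, 0, 0, 100], [0.0007, 0, 0.016, 0, 0, 0, 100], [0, 0, 0.016, 0, 0, 0, 100], [0, 0, 0.016, 0, 0, 0, 100], [0, 0, 0.014, 0, 0, 0, 100]])

```text
clock: 8.57
tcp_pos: [0.4467, -0.0183, 0.0729]
orientation: [0.904, 3.008, 0.0]
ft_force: [0.9, -0.5, 0.3]
grip_width: 0.0855
```

apply_moves(moves=[[0, 0, 0, 0, 0, 0, 0], [0, 0, 0, 0, 0, 0, 0], [0, 0, 0, 0, 0, 0, 0], [0, 0, 0, 0, 0, 0, 0], [0, 0, 0, 0, 0, 0, 0]], force=60)

```text
clock: 8.98
tcp_pos: [0.4469, -0.0184, 0.0741]
orientation: [0.907, 3.006, 0.0]
ft_force: [-0.1, 0.3, 0.2]
grip_width: 0.0255
```

apply_moves(moves=[[0, 0, 0, 0, 0, 0, 0], [0, 0, 0, 0, 0, 0, 0], [0, 0, 0, 0, 0, 0, 0], [0, 0, 0, 0, 0, 0, 0], [0, 0, 0, 0, 0, 0, 0]])

```text
clock: 9.4
tcp_pos: [0.4469, -0.0183, 0.0741]
orientation: [0.908, 3.006, 0.001]
ft_force: [-2.0, 1.1, 6.9]
grip_width: 0.0185
```

apply_moves(moves=[[0, -0.001, 0, 0, 0, -0.573, 0], [0, -0.001, 0, 0, 0, -0.573, 0], [0, -0.001, 0, 0, 0, -0.573, 0], [0, -0.001, 0, 0, 0, -0.573, 0], [0, -0.001, 0, 0, 0, -0.573, 0]])

```text
clock: 9.82
tcp_pos: [0.4448, -0.0217, 0.0742]
orientation: [0.833, 3.027, 0.003]
ft_force: [3.0, 13.6, 3.5]
grip_width: 0.0188
```

apply_moves(moves=[[0, -0.0005, 0, 0, 0, -0.2865, 0], [0, -0.0005, 0, 0, 0, -0.2865, 0], [0, -0.0005, 0, 0, 0, -0.2865, 0], [0, -0.0005, 0, 0, 0, -0.2865, 0], [0, -0.0005, 0, 0, 0, -0.2865, 0]])

```text
clock: 10.23
tcp_pos: [0.4435, -0.0238, 0.0741]
orientation: [0.795, 3.037, 0.003]
ft_force: [4.2, 12.6, 3.8]
grip_width: 0.0184
```

apply_moves(moves=[[0, -0.0005, 0, 0, 0, -0.2865, 0], [0, -0.0005, 0, 0, 0, -0.2865, 0], [0, -0.0005, 0, 0, 0, -0.2865, 0], [0, -0.0005, 0, 0, 0, -0.2865, 0], [0, -0.0005, 0, 0, 0, -0.2865, 0]])

```text
clock: 10.65
tcp_pos: [0.4423, -0.026, 0.0742]
orientation: [0.757, 3.047, 0.003]
ft_force: [2.8, 12.9, 5.5]
grip_width: 0.0187
```

apply_moves(moves=[[0, -0.0005, 0, 0, 0, -0.2865, 0], [0, -0.0005, 0, 0, 0, -0.2865, 0], [0, -0.0005, 0, 0, 0, -0.2865, 0], [0, -0.0005, 0, 0, 0, -0.2865, 0], [0, -0.0005, 0, 0, 0, -0.2865, 0]])

```text
clock: 11.07
tcp_pos: [0.4411, -0.0282, 0.0742]
orientation: [0.719, 3.056, 0.003]
ft_force: [2.5, 12.7, 6.0]
grip_width: 0.0184
```

apply_moves(moves=[[0, -0.0005, 0, 0, 0, -0.2865, 0], [0, -0.0005, 0, 0, 0, -0.2865, 0], [0, -0.0005, 0, 0, 0, -0.2865, 0], [0, -0.0005, 0, 0, 0, -0.2865, 0], [0, -0.0005, 0, 0, 0, -0.2865, 0]])

```text
clock: 11.48
tcp_pos: [0.44, -0.0305, 0.0742]
orientation: [0.681, 3.065, 0.003]
ft_force: [2.2, 11.5, 6.1]
grip_width: 0.0186
```

apply_moves(moves=[[0, -0.0005, 0, 0, 0, -0.2865, 0], [0, -0.0005, 0, 0, 0, -0.2865, 0], [0, -0.0005, 0, 0, 0, -0.2865, 0], [0, -0.0005, 0, 0, 0, -0.2865, 0], [0, -0.0005, 0, 0, 0, -0.2865, 0]])

```text
clock: 11.9
tcp_pos: [0.439, -0.0327, 0.0741]
orientation: [0.643, 3.073, 0.003]
ft_force: [3.0, 13.2, 4.9]
grip_width: 0.0186
```

apply_moves(moves=[[0, -0.0005, 0, 0, 0, -0.2865, 0], [0, -0.0005, 0, 0, 0, -0.2865, 0], [0, -0.0005, 0, 0, 0, -0.2865, 0], [0, -0.0005, 0, 0, 0, -0.2865, 0], [0, -0.0005, 0, 0, 0, -0.2865, 0]])

```text
clock: 12.32
tcp_pos: [0.4376, -0.0356, 0.0741]
orientation: [0.603, 3.082, 0.001]
ft_force: [0.1, 6.5, 6.6]
grip_width: 0.0185
```

apply_moves(moves=[[0, -0.0005, 0, 0, 0, -0.2865, 0], [0, -0.0005, 0, 0, 0, -0.2865, 0], [0, -0.0005, 0, 0, 0, -0.2865, 0], [0, -0.0005, 0, 0, 0, -0.2865, 0], [0, -0.0005, 0, 0, 0, -0.2865, 0]])

```text
clock: 12.73
tcp_pos: [0.4368, -0.0377, 0.0742]
orientation: [0.565, 3.089, 0.002]
ft_force: [1.2, 9.4, 6.3]
grip_width: 0.0185
```

apply_moves(moves=[[0, -0.0005, 0, 0, 0, -0.2865, 0], [0, -0.0005, 0, 0, 0, -0.2865, 0], [0, -0.0005, 0, 0, 0, -0.2865, 0], [0, -0.0005, 0, 0, 0, -0.2865, 0], [0, -0.0005, 0, 0, 0, -0.2865, 0]])

```text
clock: 13.15
tcp_pos: [0.436, -0.0398, 0.0741]
orientation: [0.527, 3.095, 0.002]
ft_force: [1.5, 12.2, 6.1]
grip_width: 0.0185
```

apply_moves(moves=[[0, -0.0005, 0, 0, 0, -0.2865, 0], [0, -0.0005, 0, 0, 0, -0.2865, 0], [0, -0.0005, 0, 0, 0, -0.2865, 0], [0, -0.0005, 0, 0, 0, -0.2865, 0], [0, -0.0005, 0, 0, 0, -0.2865, 0]])

```text
clock: 13.57
tcp_pos: [0.4352, -0.0421, 0.0741]
orientation: [0.488, 3.102, 0.003]
ft_force: [1.6, 12.0, 6.7]
grip_width: 0.0186
```

apply_moves(moves=[[0, -0.0005, 0, 0, 0, -0.2865, 0], [0, -0.0005, 0, 0, 0, -0.2865, 0], [0, -0.0005, 0, 0, 0, -0.2865, 0], [0, -0.0005, 0, 0, 0, -0.2865, 0], [0, -0.0005, 0, 0, 0, -0.2865, 0]])

```text
clock: 13.98
tcp_pos: [0.4345, -0.0445, 0.0741]
orientation: [0.449, 3.107, 0.003]
ft_force: [1.9, 12.5, 6.9]
grip_width: 0.0186
```

Click 1 felt at about 18.7 mm commanded travel.

apply_moves(moves=[[0, -0.001, 0, 0, 0, -0.573, 0], [0, -0.001, 0, 0, 0, -0.573, 0], [0, -0.001, 0, 0, 0, -0.573, 0], [0, -0.001, 0, 0, 0, -0.573, 0], [0, -0.001, 0, 0, 0, -0.573, 0]])

```text
clock: 14.4
tcp_pos: [0.4331, -0.0493, 0.0741]
orientation: [0.371, 3.118, 0.003]
ft_force: [0.3, 12.8, 8.0]
grip_width: 0.0188
```

apply_moves(moves=[[0, -0.0005, 0, 0, 0, -0.2865, 0], [0, -0.0005, 0, 0, 0, -0.2865, 0], [0, -0.0005, 0, 0, 0, -0.2865, 0], [0, -0.0005, 0, 0, 0, -0.2865, 0], [0, -0.0005, 0, 0, 0, -0.2865, 0]])

```text
clock: 14.82
tcp_pos: [0.4325, -0.0517, 0.0741]
orientation: [0.332, 3.122, 0.002]
ft_force: [1.6, 13.1, 7.0]
grip_width: 0.0188
```

apply_moves(moves=[[0, -0.0005, 0, 0, 0, -0.2865, 0], [0, -0.0005, 0, 0, 0, -0.2865, 0], [0, -0.0005, 0, 0, 0, -0.2865, 0], [0, -0.0005, 0, 0, 0, -0.2865, 0], [0, -0.0005, 0, 0, 0, -0.2865, 0]])

```text
clock: 15.23
tcp_pos: [0.432, -0.0541, 0.0741]
orientation: [0.293, 3.126, 0.002]
ft_force: [0.8, 11.8, 7.1]
grip_width: 0.0187
```

apply_moves(moves=[[0, -0.0005, 0, 0, 0, -0.2865, 0], [0, -0.0005, 0, 0, 0, -0.2865, 0], [0, -0.0005, 0, 0, 0, -0.2865, 0], [0, -0.0005, 0, 0, 0, -0.2865, 0], [0, -0.0005, 0, 0, 0, -0.2865, 0]])

```text
clock: 15.65
tcp_pos: [0.4315, -0.0567, 0.0741]
orientation: [0.254, 3.13, 0.002]
ft_force: [0.7, 12.7, 7.6]
grip_width: 0.0187
```

apply_moves(moves=[[0, -0.0005, 0, 0, 0, -0.2865, 0], [0, -0.0005, 0, 0, 0, -0.2865, 0], [0, -0.0005, 0, 0, 0, -0.2865, 0], [0, -0.0005, 0, 0, 0, -0.2865, 0], [0, -0.0005, 0, 0, 0, -0.2865, 0]])

```text
clock: 16.07
tcp_pos: [0.4311, -0.0591, 0.0741]
orientation: [0.215, 3.133, 0.002]
ft_force: [0.9, 11.9, 8.5]
grip_width: 0.0185
```

apply_moves(moves=[[0, -0.0005, 0, 0, 0, -0.2865, 0], [0, -0.0005, 0, 0, 0, -0.2865, 0], [0, -0.0005, 0, 0, 0, -0.2865, 0], [0, -0.0005, 0, 0, 0, -0.2865, 0], [0, -0.0005, 0, 0, 0, -0.2865, 0]])

```text
clock: 16.48
tcp_pos: [0.4307, -0.0621, 0.0741]
orientation: [0.175, 3.135, 0.001]
ft_force: [-0.8, 6.6, 7.4]
grip_width: 0.0185
```

apply_moves(moves=[[0, -0.0005, 0, 0, 0, -0.2865, 0], [0, -0.0005, 0, 0, 0, -0.2865, 0], [0, -0.0005, 0, 0, 0, -0.2865, 0], [0, -0.0005, 0, 0, 0, -0.2865, 0], [0, -0.0005, 0, 0, 0, -0.2865, 0]])

```text
clock: 16.9
tcp_pos: [0.4305, -0.0643, 0.0741]
orientation: [0.137, 3.137, 0.002]
ft_force: [1.2, 11.0, 9.1]
grip_width: 0.0187
```

Click 2 felt at about 46 mm.

apply_moves(moves=[[0, -0.001, 0, 0, 0, -0.573, 0], [0, -0.001, 0, 0, 0, -0.573, 0], [0, -0.001, 0, 0, 0, -0.573, 0], [0, -0.001, 0, 0, 0, -0.573, 0], [0, -0.001, 0, 0, 0, -0.573, 0]])

```text
clock: 17.32
tcp_pos: [0.4301, -0.0691, 0.0741]
orientation: [0.058, 3.14, 0.002]
ft_force: [0.4, 12.5, 7.9]
grip_width: 0.0186
```

apply_moves(moves=[[0, -0.0008, 0, 0, 0, -0.458, 0], [0, -0.0008, 0, 0, 0, -0.458, 0], [0, -0.0008, 0, 0, 0, -0.458, 0], [0, -0.0008, 0, 0, 0, -0.458, 0], [0, -0.0008, 0, 0, 0, -0.458, 0]])

```text
clock: 17.73
tcp_pos: [0.43, -0.073, 0.0741]
orientation: [-0.004, 3.14, 0.002]
ft_force: [-0.4, 12.3, 8.6]
grip_width: 0.0186
```

apply_moves(moves=[[0, -0.0008, 0, 0, 0, -0.458, 0], [0, -0.0008, 0, 0, 0, -0.458, 0], [0, -0.0008, 0, 0, 0, -0.458, 0], [0, -0.0008, 0, 0, 0, -0.458, 0], [0, -0.0008, 0, 0, 0, -0.458, 0]])

```text
clock: 18.15
tcp_pos: [0.43, -0.077, 0.0741]
orientation: [-0.067, 3.14, 0.002]
ft_force: [-0.8, 13.5, 10.3]
grip_width: 0.0188
```

apply_moves(moves=[[0, -0.0005, 0, 0, 0, -0.2865, 0], [0, -0.0005, 0, 0, 0, -0.2865, 0], [0, -0.0005, 0, 0, 0, -0.2865, 0], [0, -0.0005, 0, 0, 0, -0.2865, 0], [0, -0.0005, 0, 0, 0, -0.2865, 0]])

```text
clock: 18.57
tcp_pos: [0.4301, -0.0795, 0.0741]
orientation: [-0.107, 3.139, 0.002]
ft_force: [0.5, 13.6, 9.5]
grip_width: 0.0185
```

apply_moves(moves=[[0, -0.0005, 0, 0, 0, -0.2865, 0], [0, -0.0005, 0, 0, 0, -0.2865, 0], [0, -0.0005, 0, 0, 0, -0.2865, 0], [0, -0.0005, 0, 0, 0, -0.2865, 0], [0, -0.0005, 0, 0, 0, -0.2865, 0]])

```text
clock: 18.98
tcp_pos: [0.4303, -0.0819, 0.0741]
orientation: [-0.145, 3.137, 0.002]
ft_force: [0.4, 14.5, 9.1]
grip_width: 0.0187
```

apply_moves(moves=[[0, -0.0005, 0, 0, 0, -0.2865, 0], [0, -0.0005, 0, 0, 0, -0.2865, 0], [0, -0.0005, 0, 0, 0, -0.2865, 0], [0, -0.0005, 0, 0, 0, -0.2865, 0], [0, -0.0005, 0, 0, 0, -0.2865, 0]])

```text
clock: 19.4
tcp_pos: [0.4305, -0.0844, 0.0741]
orientation: [-0.185, 3.135, 0.003]
ft_force: [-0.7, 13.8, 10.2]
grip_width: 0.0189
```

apply_moves(moves=[[0, -0.0005, 0, 0, 0, -0.2865, 0], [0, -0.0005, 0, 0, 0, -0.2865, 0], [0, -0.0005, 0, 0, 0, -0.2865, 0], [0, -0.0005, 0, 0, 0, -0.2865, 0], [0, -0.0005, 0, 0, 0, -0.2865, 0]])

```text
clock: 19.82
tcp_pos: [0.4309, -0.0875, 0.0741]
orientation: [-0.225, 3.132, 0.001]
ft_force: [-0.6, 6.1, 8.7]
grip_width: 0.0185
```

apply_moves(moves=[[0, -0.0005, 0, 0, 0, -0.2865, 0], [0, -0.0005, 0, 0, 0, -0.2865, 0], [0, -0.0005, 0, 0, 0, -0.2865, 0], [0, -0.0005, 0, 0, 0, -0.2865, 0], [0, -0.0005, 0, 0, 0, -0.2865, 0]])

```text
clock: 20.23
tcp_pos: [0.4312, -0.0897, 0.0741]
orientation: [-0.263, 3.13, 0.002]
ft_force: [-0.4, 10.6, 9.0]
grip_width: 0.0185
```

Click 3 felt at about 72 mm, so click 4 is expected at about 98 mm.

apply_moves(moves=[[0, -0.001, 0, 0, 0, -0.573, 0], [0, -0.001, 0, 0, 0, -0.573, 0], [0, -0.001, 0, 0, 0, -0.573, 0], [0, -0.001, 0, 0, 0, -0.573, 0], [0, -0.001, 0, 0, 0, -0.573, 0]])

```text
clock: 20.65
tcp_pos: [0.432, -0.0943, 0.0741]
orientation: [-0.342, 3.122, 0.002]
ft_force: [-0.5, 13.1, 9.5]
grip_width: 0.019
```

apply_moves(moves=[[0, -0.0008, 0, 0, 0, -0.458, 0], [0, -0.0008, 0, 0, 0, -0.458, 0], [0, -0.0008, 0, 0, 0, -0.458, 0], [0, -0.0008, 0, 0, 0, -0.458, 0], [0, -0.0008, 0, 0, 0, -0.458, 0]])

```text
clock: 21.07
tcp_pos: [0.4329, -0.0981, 0.0741]
orientation: [-0.404, 3.115, 0.003]
ft_force: [-0.5, 13.9, 11.6]
grip_width: 0.0184
```

apply_moves(moves=[[0, -0.0008, 0, 0, 0, -0.458, 0], [0, -0.0008, 0, 0, 0, -0.458, 0], [0, -0.0008, 0, 0, 0, -0.458, 0], [0, -0.0008, 0, 0, 0, -0.458, 0], [0, -0.0008, 0, 0, 0, -0.458, 0]])

```text
clock: 21.48
tcp_pos: [0.4339, -0.1019, 0.0741]
orientation: [-0.466, 3.106, 0.003]
ft_force: [-0.4, 14.2, 11.3]
grip_width: 0.0187
```

apply_moves(moves=[[0, -0.0005, 0, 0, 0, -0.2865, 0], [0, -0.0005, 0, 0, 0, -0.2865, 0], [0, -0.0005, 0, 0, 0, -0.2865, 0], [0, -0.0005, 0, 0, 0, -0.2865, 0], [0, -0.0005, 0, 0, 0, -0.2865, 0]])

```text
clock: 21.9
tcp_pos: [0.4346, -0.1044, 0.0741]
orientation: [-0.505, 3.1, 0.003]
ft_force: [-1.6, 13.4, 11.7]
grip_width: 0.0184
```

apply_moves(moves=[[0, -0.0005, 0, 0, 0, -0.2865, 0], [0, -0.0005, 0, 0, 0, -0.2865, 0], [0, -0.0005, 0, 0, 0, -0.2865, 0], [0, -0.0005, 0, 0, 0, -0.2865, 0], [0, -0.0005, 0, 0, 0, -0.2865, 0]])

```text
clock: 22.32
tcp_pos: [0.4354, -0.1067, 0.0741]
orientation: [-0.543, 3.094, 0.003]
ft_force: [-1.9, 14.1, 11.2]
grip_width: 0.0189
```

apply_moves(moves=[[0, -0.0005, 0, 0, 0, -0.2865, 0], [0, -0.0005, 0, 0, 0, -0.2865, 0], [0, -0.0005, 0, 0, 0, -0.2865, 0], [0, -0.0005, 0, 0, 0, -0.2865, 0], [0, -0.0005, 0, 0, 0, -0.2865, 0]])

```text
clock: 22.73
tcp_pos: [0.4362, -0.109, 0.0741]
orientation: [-0.582, 3.087, 0.003]
ft_force: [-2.4, 11.5, 11.4]
grip_width: 0.0189
```

apply_moves(moves=[[0, -0.0005, 0, 0, 0, -0.2865, 0], [0, -0.0005, 0, 0, 0, -0.2865, 0], [0, -0.0005, 0, 0, 0, -0.2865, 0], [0, -0.0005, 0, 0, 0, -0.2865, 0], [0, -0.0005, 0, 0, 0, -0.2865, 0]])

```text
clock: 23.15
tcp_pos: [0.4373, -0.1118, 0.0741]
orientation: [-0.621, 3.079, 0.001]
ft_force: [-2.3, 3.1, 9.8]
grip_width: 0.0188
```

apply_moves(moves=[[0, -0.0005, 0, 0, 0, -0.2865, 0], [0, -0.0005, 0, 0, 0, -0.2865, 0], [0, -0.0005, 0, 0, 0, -0.2865, 0], [0, -0.0005, 0, 0, 0, -0.2865, 0], [0, -0.0005, 0, 0, 0, -0.2865, 0]])

```text
clock: 23.57
tcp_pos: [0.4383, -0.1143, 0.0741]
orientation: [-0.659, 3.071, 0.001]
ft_force: [-2.7, 8.1, 10.4]
grip_width: 0.0187
```

Click 4 felt at about 98 mm. I'll go about 8 mm past it and hold.

apply_moves(moves=[[0, -0.0006, 0, 0, 0, -0.344, 0], [0, -0.0006, 0, 0, 0, -0.344, 0], [0, -0.0006, 0, 0, 0, -0.344, 0], [0, -0.0006, 0, 0, 0, -0.344, 0], [0, -0.0006, 0, 0, 0, -0.344, 0]])

```text
clock: 23.98
tcp_pos: [0.4393, -0.1164, 0.0741]
orientation: [-0.705, 3.061, 0.003]
ft_force: [-2.4, 12.0, 12.6]
grip_width: 0.0189
```

apply_moves(moves=[[0, -0.0006, 0, 0, 0, -0.344, 0], [0, -0.0006, 0, 0, 0, -0.344, 0], [0, -0.0006, 0, 0, 0, -0.344, 0], [0, -0.0006, 0, 0, 0, -0.344, 0], [0, 0, 0, 0, 0, 0, 0]])

```text
clock: 24.4
tcp_pos: [0.4404, -0.1186, 0.074]
orientation: [-0.742, 3.053, 0.003]
ft_force: [-2.8, 10.8, 12.4]
grip_width: 0.0187
```

apply_moves(moves=[[0, 0, 0, 0, 0, 0, 0], [0, 0, 0, 0, 0, 0, 0], [0, 0, 0, 0, 0, 0, 0], [0, 0, 0, 0, 0, 0, 0], [0, 0, 0, 0, 0, 0, 0]])

```text
clock: 24.82
tcp_pos: [0.4404, -0.1186, 0.0741]
orientation: [-0.742, 3.053, 0.003]
ft_force: [-2.7, 10.8, 12.2]
grip_width: 0.0191
```

```bash
python3 - <<'E'
from h import *
st=robot.state(); print(st["clock"],st["tcp_pos"],st["orientation"],st["ft_force"],st["grip_width"])
np.save("w7.npy",np.r_[st["tcp_pos"],st["orientation"]])
w=robot.snapshot("wrist")[:,:,::-1]; t=robot.snapshot("top")[:,:,::-1]; s=robot.snapshot("scene")[:,:,::-1]
f=lambda x:cv2.resize(x,None,fx=4,fy=4,interpolation=cv2.INTER_CUBIC)
o=np.zeros((600,800,3),np.uint8)
o[:280,:400]=f(t[150:220,270:370]); o[:280,400:]=f(s[260:330,280:380]); o[280:,:427]=cv2.resize(w,(427,320))
cv2.imwrite("pics/m7.png",o)
E
```

```text
24.8167 [ 0.44036901 -0.11864832  0.07405442] [-7.41520878e-01  3.05272516e+00  2.57738201e-03] [-2.70611042 10.81632625 12.23165792] 0.019101043225096804
```

View pics/m7.png

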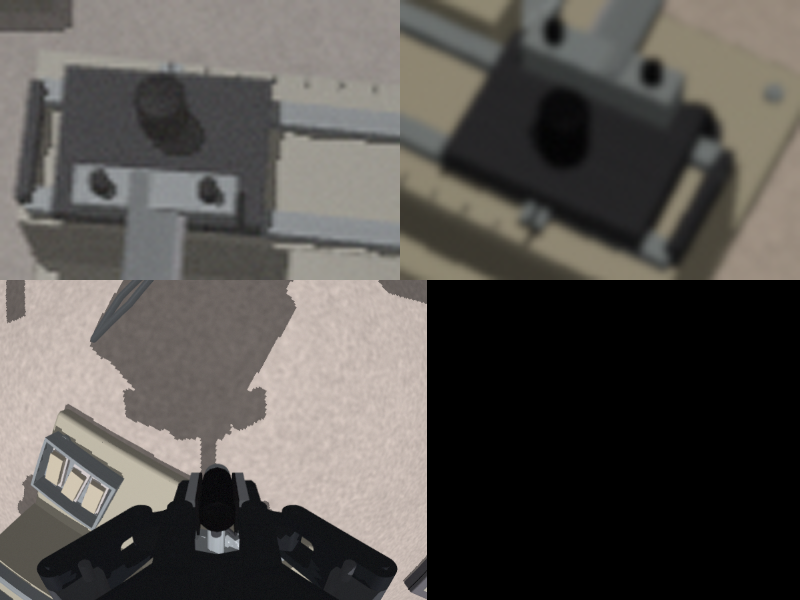

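The mosaic shows the sled unmoved, index (171,67) and (537,213) on its line. The lever knob is held between the pads at (216,500). The lever is about 8 mm past click 4.

```bash
python3 -c "
from cell import robot
print(robot.hand_in())"
```

```text
the job is handed in; nothing more can be done
None
```

I parked the knife sled at the left-hand index line and swung the feed lever past its fourth click. The job was handed in with the lever still held there. No verdict was reported.

- **Sled:** I caged its knob between the fingers and slid it about 232 mm along the ways without gripping or lifting it. Both fixed cameras then put the index within about 1 mm of the line, and it looked unchanged in the last picture.
- **Lever:** I gripped its knob at 60 N and took it along its arc in small steps. The push dropped clearly at about 19, 46, 72 and 98 mm of commanded travel, which fits clicks 26 mm apart. It never went backwards.
- **Final hold:** The lever is about 8 mm past the fourth click and about 18 mm short of the fifth. It stood still with about 11 N against the spring at 24.8 s.
- **Not measured:** I did not measure the wheel's stillness or the other objects' positions. None was touched in the views I took.
- **Odd readings:** The push on the sled read about 8 N, against the 1 to 4 N stated. The upward force on the wrist grew to about 12 N while I swung the lever. Neither caused any visible problem.

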